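# Find the reamer cone that fits the juicer and hold its start switch closed

## Robot

A 6-joint arm with a two-finger parallel gripper is mounted at the origin on the work surface. World frame = base frame: x ahead of the robot, y to its left, z up, the work surface at z = 0. Lengths are in mm, angles in rad, forces in N, time in s.
With the tool pointing down it reaches from about 225 to 725 mm from the base axis. Payload 3.1 kg.
Tool frame: the origin (TCP) lies midway between the tips of the shut fingers; the grasp point (between the pads) lies 19 mm behind it; z points along the fingers, y is the direction in which the jaws open and shut (so a half turn about z gives the same grasp; the last joint's range is limited). The gripper opens to 85 mm and grips with 20 to 120 N. Pads are 22 mm wide; open, the fingers measure 114 mm over their backs; the gripper's body (76 mm by 85 mm) begins 54 mm behind the grasp point. The pads swing forward as they close: fully open they stand 13 mm farther back than shut.
Start: joints at [-1.477, 0.048, 0.099, 1.622, 0, 1.443], TCP at [115.478, -512.135, 231.312] pointing down, gripper open.
Joint ranges: [-2.91, 2.91], [-0.99, 1.94], [-1.21, 1.42], [-2.12, 2.29], [-1.49, 1.47], [-3.14, 3.14]. Speed limits (rad/s): [2.79, 2.79, 3.14, 3.14, 3.14, 3.14].

## Interface

Orientations are given as a unit quaternion [x, y, z, w].
In Python, from cell import manip gives the robot as it stands.
- The arm moves only by the tool move_arm, never from a script. Its argument "motion" is a list that holds one entry, the list of rows, each a list of 4 numbers: the shift along the tool's x, y, z in m, then the turn about the tool's z in degrees. A call has 1 to 5 rows; each row is the pose to reach, as a shift and turn from the pose measured when the call began, along the tool's axes at that moment; what a row does not reach only later rows make up. A row lasts 1/12 s, in which the tool goes at most 41.7 mm and 7.16 degrees, less where a joint would pass 70% of its speed; a pose out of reach is approached as far as the arm can. A call with a gripper value outside its range is refused whole. "jaw" is the closure, from 0 (fully open) to 1 (shut), set as the call begins (left out, the last holds). The fingers move at their own pace and stop on an object; "grip_force" is the grip in N (left out, the last holds). Time passes only in rows, so rows that repeat a pose let the fingers close. It gives the time, the measured TCP pose, the force and the opening at its end, in the units of the state.
- manip.state(): the state, without advancing time (a new reading comes with each control period).
- manip.grab_frame(name): name is "scene" or "top" or "wrist"; returns a dict with "image" (384x512x3 uint8, red, green, blue), "z_map" (384x512 float32, mm along the optical axis (not along the pixel's ray), 0 where there is no reading), "camera_matrix" (3x3 intrinsics, pixels), "k1" (the pictures are not rectified: a ray, as slopes to the right and down, at radius r is drawn at 1 + k1 r^2 times it, then the intrinsics apply), "rvec" (rotation vector, rad) and "tvec" (3), from world to camera coordinates, as OpenCV has them; the wrist camera has in their place "hand_eye" (4x4, takes a point from camera to tool coordinates, whose origin is the TCP and whose axes are the flange's). Camera axes: x right, y down, z forward; pixel columns grow to the right and rows downward; lengths in mm; the calibration is good to about 2 mm. A picture is of the moment at which its call begins: read the wrist's pose just before it.
- manip.finish_job(): hands the job in, once; it reports no verdict.
Trained networks look in a picture, given as the dict that the camera call returned (one of the last four; its "shot" number tells which), for a name from the list of things; names that differ only in an ending like _2 or _b are one class to them, and where a whole thing is asked for, a point or a joint stands for the part that bears it (a point fixed in the world has none). Each returns a list of dicts, best first, with "score" (0 to 1); they miss things now and then, are a little off and sometimes report something else, mostly with a low value. They report only what shows in the picture. A call takes as long as a camera call. They do not tell look-alikes from the thing itself.
- manip.trace(picture, name): "mask" (384x512 bool, what is visible of it) and "centre" ([row, column] in pixels, amid what is visible of it).
The state is a dict: "time_s": time; "q": joint angles; "joint_velocities": joint speeds; "tau": joint torques, N m; "position": TCP position; "ee_rot": TCP orientation; "ft_force": force on the tool from outside, world axes, zero at the start; "ft_torque": the same for the moment, N m; "width": finger opening in mm.
Only numpy, scipy, OpenCV 4.12 (cv2) and the standard library are available. Lean on these libraries where they do the work, as an engineer would, in place of code of your own. Each camera call takes 0.05 s, during which the arm holds its last target. There are 200 camera calls.

## Task

Only one of the two spare reamer cones, orange or green, fits this citrus juicer: find out which by trying them on its spindle, without forcing. Put the one that does not fit in the large compartment of the blue tray, leave the other fully home on the spindle, and leave everything else on the table alone. Then press that cone down with the spindle by about 6 mm, so that the start switch is closed but the spindle is not on its end stop, and keep holding it there, so that I can meter the switch: the program finishes while still pressing.

Things in the scene. Friction and masses are not known exactly. Their poses are not given: they have to be found in the camera images.
- juicer: white citrus juicer with an orange band, 138 mm across, fixed, unplugged. On it a grey round bowl, 146 mm across inside, rim 138 mm and inside floor (strainer) 109 mm above the table, spout towards its own -x. The steel spindle stands up in the middle of the bowl. Origin: under its centre, on the table; z up.
- spindle_seat (a point): centre of the seat of the juicer's spindle: the top of a black collar 20 mm across, 122 mm above the table when the spindle is up. A cone that fits stands with its underside on this collar, its tip then 56 mm above this point. Moves down with the spindle. z up.
- spindle_tip (a point): tip of the juicer's steel spindle pin, 30 mm above the seat (152 mm above the table when up). The pin is 10 mm in diameter, tapering to 7 mm over the last 2.5 mm.
- spindle (a joint): how far the juicer's spindle is pressed down, m: 0 up, 0.009 on its end stop. A spring pushes it up: about 5 N before it starts to move, then 0.7 N more per mm (about 9 N at 6 mm). The start switch is closed between about 4 and 7.8 mm.
- cone_orange: loose orange reamer cone, upright, 40 g: flange 50 mm across, 5 mm thick; straight ribbed body 44 mm across up to 36 mm; dome to a flat tip at 56 mm. Origin: centre of the underside, z up. A blind bore 36 mm deep opens there: 13 mm wide in one of the two cones (slips down to the spindle's seat), far too small in the other (stops on the spindle's tip, 30 mm higher). Which is which is not told.
- cone_green: loose green reamer cone, upright, 40 g: flange 50 mm across, 5 mm thick; straight ribbed body 44 mm across up to 36 mm; dome to a flat tip at 56 mm. Origin: centre of the underside, z up. A blind bore 36 mm deep opens there: 13 mm wide in one of the two cones (slips down to the spindle's seat), far too small in the other (stops on the spindle's tip, 30 mm higher). Which is which is not told.
- tray: blue plastic returns tray, 210 (its x) x 150 (its y) mm, rim 40 mm above the table, fixed; walls 4 mm. A wall across it 51 mm to +x of the middle divides off a narrow compartment, full of odd spares, from the large empty one. Origin: under its centre, on the table.
- tray_in (a point): centre of the floor of the tray's large compartment (151 mm along the tray's x, 142 mm along its y), 4 mm above the table; axes as the tray's.
- multimeter: bystander, to be left alone: yellow digital multimeter lying on its back, 180 x 86 mm, 48 mm high. Origin: in the middle of its underside.
- remote: bystander, to be left alone: black remote control, 200 x 50 x 20 mm. Origin: in the middle of its underside.
- cassette: bystander, to be left alone: black video cassette lying flat, 188 x 104 x 25 mm. Origin: in the middle of its underside.
- screwdriver: bystander, to be left alone: screwdriver with red handle lying down, 200 mm long, 26 mm high. Origin: about its middle, at the underside.
- screw_jar: bystander, to be left alone: small glass jar of screws with red cap, 54 mm across, 58 mm high. Origin: in the middle of its underside.
Not all that is in view belongs to the job. Of the things that look like the cone_orange, the largest one is meant.

How it is judged (in metres and radians):
At the end, for the whole second after the job is handed in: Cone that fits: on the spindle's seat (3 mm in height, 4 mm sideways, upright within 0.15 rad), touched by the fingers, spindle held 4 to 7.8 mm down. Other cone: at rest, released, in the tray's large compartment. Holds through the last second (((z of cone_orange in the frame of spindle_seat between -0.003 and 0.003 m and horizontal distance between cone_orange and spindle_seat below 0.004 m and angle between cone_orange's own z axis and vertical below 0.15 rad and value of joint spindle between 0.004 and 0.0078 m and contact force between the fingers and cone_orange above 2 N and contact force between cone_orange and juicer above 4 N and linear speed of cone_orange below 0.02 m/s and x of cone_green in the frame of tray_in between -0.077 and 0.077 m and y of cone_green in the frame of tray_in between -0.073 and 0.073 m and z of cone_green in the frame of tray_in below 0.04 m and contact force between each of the arm, the fingers and cone_green below 0.1 N and linear speed of cone_green below 0.03 m/s) or (z of cone_green in the frame of spindle_seat between -0.003 and 0.003 m and horizontal distance between cone_green and spindle_seat below 0.004 m and angle between cone_green's own z axis and vertical below 0.15 rad and value of joint spindle between 0.004 and 0.0078 m and contact force between the fingers and cone_green above 2 N and contact force between cone_green and juicer above 4 N and linear speed of cone_green below 0.02 m/s and x of cone_orange in the frame of tray_in between -0.077 and 0.077 m and y of cone_orange in the frame of tray_in between -0.073 and 0.073 m and z of cone_orange in the frame of tray_in below 0.04 m and contact force between each of the arm, the fingers and cone_orange below 0.1 N and linear speed of cone_orange below 0.03 m/s))); the arm keeps its last pose, push and grip.
It fails at once if a cone is forced onto the spindle with more than 45 N (contact force between any of cone_orange, cone_green and juicer above 45 N).
It fails at once if a bystander (multimeter, remote, cassette, screwdriver, screw jar) is moved by more than 30 mm (distance of any of multimeter, remote, cassette, screwdriver, screw_jar from where it was at the start of the episode above 0.03 m).
It also fails if it takes over 67 s, if anything falls off the work surface, if the arm or the gripper's body presses on something with over 40 N, if the wrist force passes 120 N, or if a joint passes its speed limit or range.

## Working session

There is one attempt and no reset: what is moved stays moved. The work goes in short steps, Python scripts to look and compute and a tool call to move; the robot and the scene stay as the last step left them, time stands still between calls to the robot, and variables do not carry over. Pictures are saved under pics/ and viewed, about 8 in all and at most 12, crops included, and the job is handed in when it is done.

Besides the shell and the picture viewer there is one more tool, called after "Emit:" by a JSON object that holds its "api" and its "payload". move_arm: Moves the arm, as the interface text tells. Its arguments: {"type":"object","properties":{"motion":{"type":"array","items":{"type":"array","items":{"type":"array","items":{"type":"number"}}}},"jaw":{"type":"number"},"grip_force":{"type":"number"}},"required":["motion"]}

```bash
mkdir -p pics; ls; cat > h.py <<'E'
import numpy as np, cv2
from cell import manip
from scipy.spatial.transform import Rotation as R
def cam2w(f,s=None):
    if 'rvec' in f and f['rvec'] is not None:
        Rm=cv2.Rodrigues(np.array(f['rvec'],float))[0]; t=np.array(f['tvec'],float).ravel()
        return Rm.T, -Rm.T@t
    T=np.array(f['hand_eye']); Rt=R.from_quat(s['ee_rot']).as_matrix()
    return Rt@T[:3,:3], Rt@T[:3,3]+np.array(s['position'])
def cloud(f,s=None):
    z=f['z_map'].astype(float); h,w=z.shape
    K=np.array(f['camera_matrix']); 
    u,v=np.meshgrid(np.arange(w),np.arange(h))
    p=np.stack([(u-K[0,2])/K[0,0],(v-K[1,2])/K[1,1]],-1); q=p.copy()
    for _ in range(8): q=p/(1+f['k1']*(q**2).sum(-1,keepdims=True))
    P=np.concatenate([q,np.ones((h,w,1))],-1)*z[...,None]
    A,t=cam2w(f,s); W=P@A.T+t; W[z<=0]=np.nan
    return W
def save(f,n): cv2.imwrite('pics/'+n,f['image'][...,::-1])
E
python3 - <<'E'
from h import *
s=manip.state(); print({k:np.round(v,3) for k,v in s.items()})
ims=[]
for c in ['top','scene']:
    f=manip.grab_frame(c); W=cloud(f); np.save(c+'.npy',W); im=f['image'][...,::-1].copy()
    for n in ['juicer','cone_orange','cone_green','tray','spindle','multimeter','remote','cassette','screwdriver','screw_jar']:
        for d in manip.trace(f,n)[:3]:
            m=d['mask']; p=W[m]; p=p[~np.isnan(p[:,0])]
            if len(p)<5: continue
            print(c,n,round(d['score'],2),np.round(d['centre']),m.sum(),np.round(np.median(p,0)),'min',np.round(np.percentile(p,2,axis=0)),'max',np.round(np.percentile(p,98,axis=0)))
    ims.append(im)
cv2.imwrite('pics/a.png',cv2.resize(np.vstack(ims),(None or 400,600)) if 0 else np.vstack(ims)[:, :])
E
python3 -c "
import cv2;a=cv2.imread('pics/a.png');cv2.imwrite('pics/b.png',cv2.resize(a[:384],(800,600)));cv2.imwrite('pics/c.png',cv2.resize(a[384:],(800,600)))"
```

```text
pics
{'time_s': np.float64(0.0), 'q': array([-1.477,  0.049,  0.098,  1.622,  0.   ,  1.443]), 'joint_velocities': array([ 0.   ,  0.   ,  0.001, -0.001,  0.   ,  0.001]), 'tau': array([-0.0000e+00, -3.3878e+01,  3.2002e+01,  2.0000e-02, -0.0000e+00,
        0.0000e+00]), 'position': array([ 115.424, -511.52 ,  230.104]), 'ee_rot': array([ 0.994,  0.111,  0.   , -0.001]), 'ft_force': array([-0.49 ,  0.242, -0.08 ]), 'ft_torque': array([ 0.009,  0.001, -0.019]), 'width': np.float64(85.694)}
top juicer 0.83 [229. 133.] 4267 [435. 286. 109.] min [349. 223.   1.] max [508. 359. 139.]
top juicer 0.44 [133. 366.] 482 [ 695. -279.   22.] min [ 679. -335.   11.] max [ 713. -154.   28.]
top cone_orange 0.73 [222. 245.] 180 [465.  26.  35.] min [449.   9.  -0.] max [485.  42.  44.]
top cone_orange 0.7 [214. 280.] 343 [477. -69.  44.] min [454. -92.  -2.] max [503. -48.  57.]
top cone_orange 0.61 [229. 131.] 4124 [436. 286. 109.] min [352. 224.  25.] max [507. 358. 139.]
top cone_green 0.82 [189. 220.] 338 [540.  87.  44.] min [520.  66.  -2.] max [569. 113.  56.]
top tray 0.63 [210. 388.] 5579
[... 1317 characters left out ...]
. -240.   40.]
scene spindle 0.63 [179. 380.] 90 [443. 290. 122.] min [407. 281. 108.] max [450. 302. 151.]
scene multimeter 0.86 [269. 240.] 2553 [729.   3.  36.] min [681. -86.  13.] max [763.  86.  44.]
scene remote 0.85 [170. 281.] 979 [374.  10.  18.] min [336. -83.   2.] max [402. 107.  22.]
scene remote 0.74 [178. 158.] 3413 [ 509. -331.   10.] min [ 400. -409.    0.] max [ 620. -240.   40.]
scene cassette 0.83 [293. 361.] 3162 [712. 294.  24.] min [662. 207.  21.] max [759. 386.  27.]
scene screwdriver 0.97 [235. 144.] 351 [ 703. -275.   21.] min [ 686. -334.   11.] max [ 714. -156.   26.]
scene screw_jar 0.87 [288. 298.] 498 [751. 149.  55.] min [721. 125.   7.] max [765. 172.  60.]
```

View pics/b.png

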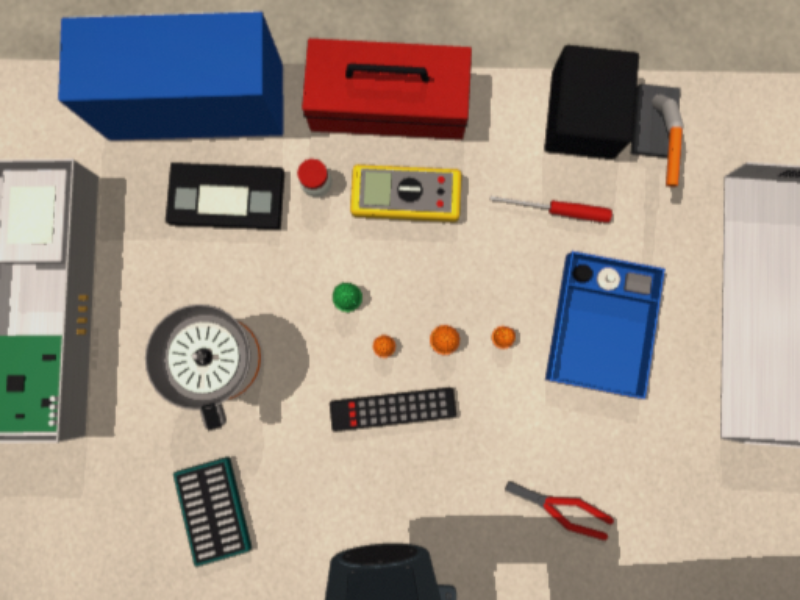

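View pics/c.png

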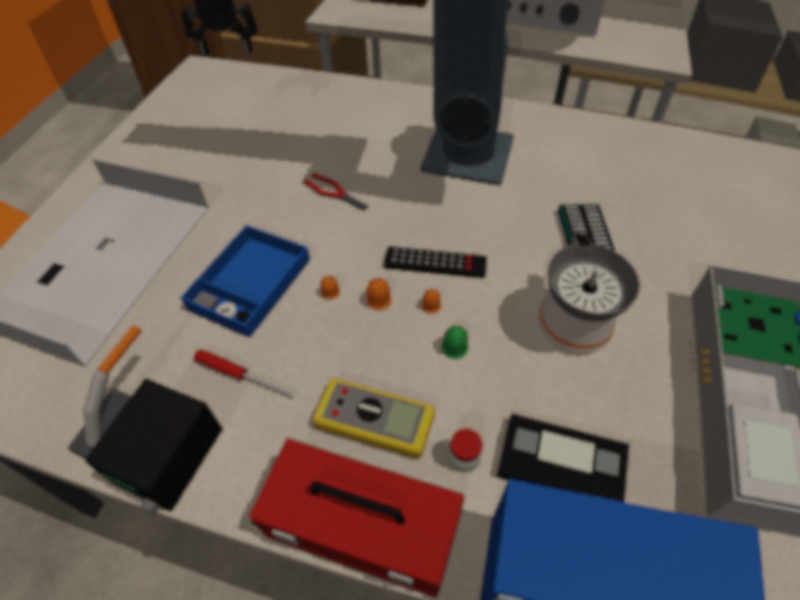

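Top view: large orange cone at (445,339) between two smaller decoys at (384,346) and (504,337), green cone at (347,297), juicer at (203,357), and the tray's large compartment around (600,340). The scene view agrees. Next I refine the positions.

```bash
python3 - <<'E'
from h import *
from scipy.optimize import least_squares
def circ(p,r=None):
    f=lambda x: np.hypot(p[:,0]-x[0],p[:,1]-x[1])-(x[2] if r is None else r)
    c=np.median(p[:,:2],0); return least_squares(f,[*c,30][:3 if r is None else 2],loss='soft_l1').x
for c in ['top','scene']:
    W=np.load(c+'.npy').reshape(-1,3); W=W[~np.isnan(W[:,0])]
    def box(x,y,d,z0,z1): return W[(abs(W[:,0]-x)<d)&(abs(W[:,1]-y)<d)&(W[:,2]>z0)&(W[:,2]<z1)]
    for n,x,y in [('o',478,-69),('g',543,89)]:
        p=box(x,y,32,10,36); t=box(x,y,32,50,60)
        print(c,n,len(p),circ(p,22).round(1),'top',len(t),t.mean(0).round(1),'mid',((t.max(0)+t.min(0))/2).round(1))
    p=box(436,288,90,134,142); print(c,'rim',len(p),circ(p).round(1),p[:,2].mean())
    p=box(436,288,30,135,160); print(c,'pin',len(p),np.round(p,0).tolist()[:12])
    p=box(510,-330,130,36,44); r=cv2.minAreaRect(p[:,:2].astype(np.float32)); print(c,'tray',len(p),r, cv2.boxPoints(r).round().tolist())
s=manip.state(); print(R.from_quat(s['ee_rot']).as_matrix().round(3))
E
```

```text
top o 11 [479.6 -73.7] top 94 [478.7 -72.1  53.6] mid [478.5 -73.8  54.3]
top g 29 [546.1  89.5] top 97 [544.1  89.   53.5] mid [543.4  89.3  54.3]
top rim 409 [438.8 288.   74. ] 136.95374629901013
top pin 23 [[443.0, 290.0, 149.0], [444.0, 287.0, 149.0], [444.0, 287.0, 144.0], [441.0, 291.0, 151.0], [441.0, 289.0, 152.0], [441.0, 287.0, 150.0], [441.0, 285.0, 149.0], [442.0, 285.0, 143.0], [442.0, 285.0, 137.0], [439.0, 291.0, 151.0], [439.0, 289.0, 151.0], [439.0, 286.0, 152.0]]
top tray 553 ((508.5001220703125, -326.9454650878906), (151.78517150878906, 210.76119995117188), 80.36042785644531) [[392.0, -384.0], [600.0, -419.0], [625.0, -270.0], [417.0, -234.0]]
scene o 87 [477.8 -71.9] top 46 [482.  -69.1  53. ] mid [481.9 -69.8  53.2]
scene g 82 [543.9  89.9] top 61 [547.5  90.8  53.1] mid [546.9  89.3  54.1]
scene rim 241 [441.1 289.2  73.9] 136.40460159867945
scene pin 26 [[436.0, 288.0, 149.0], [438.0, 289.0, 152.0], [436.0, 292.0, 151.0], [440.0, 288.0, 150.0], [439.0, 290.0, 150.0], [440.0, 292.0, 151.0], [438.0, 295.0, 150.0], [440.0, 286.0, 146.0], [441.0, 288.0, 148.0], [444.0, 290.0, 151.0], [444.0, 293.0, 152.0], [439.0, 296.0, 147.0]]
scene tray 355 ((508.96087646484375, -325.811279296875), (153.83587646484375, 213.03489685058594), 81.44416809082031) [[392.0, -386.0], [603.0, -418.0], [626.0, -266.0], [415.0, -234.0]]
[[ 0.976  0.22  -0.   ]
 [ 0.22  -0.976 -0.   ]
 [-0.     0.    -1.   ]]
```

Emit:
{"api": "move_arm", "payload": {"motion": [[[0.03,-0.023,0.004,0],[0.06,-0.046,0.008,0],[0.09,-0.07,0.011,0],[0.12,-0.093,0.014,0],[0.15,-0.116,0.017,0]]], "jaw": 0, "grip_force": 40}}

```text
time_s: 1.52
position: [237.0, -364.6, 214.2]
ee_rot: [0.994, 0.11, 0.0, 0.0]
ft_force: [1.4, -0.9, -0.3]
width: 85.3
```

Emit:
{"api": "move_arm", "payload": {"motion": [[[0.03,-0.023,0.004,0],[0.06,-0.046,0.008,0],[0.09,-0.07,0.011,0],[0.12,-0.093,0.014,0],[0.15,-0.116,0.017,0]]]}}

```text
time_s: 1.93
position: [358.8, -217.0, 197.3]
ee_rot: [0.994, 0.11, 0.001, 0.001]
ft_force: [0.6, -0.9, 0.7]
width: 85.4
```

Emit:
{"api": "move_arm", "payload": {"motion": [[[0.03,-0.023,0.004,0],[0.06,-0.046,0.008,0],[0.09,-0.07,0.011,0],[0.12,-0.093,0.014,0],[0.15,-0.116,0.017,0]]]}}

```text
time_s: 2.35
position: [480.8, -69.2, 180.4]
ee_rot: [0.994, 0.11, 0.001, 0.001]
ft_force: [-0.0, 0.3, 0.3]
width: 85.4
```

```bash
cat >> h.py <<'E'
def delta(t,s):
    return (R.from_quat(s['ee_rot']).as_matrix().T@(np.array(t,float)-np.array(s['position']))/1000).round(4)
def wrist(n,tgt,pic):
    s=manip.state(); f=manip.grab_frame('wrist'); W=cloud(f,s); save(f,pic)
    d=manip.trace(f,n)
    for k in d[:2]:
        p=W[k['mask']]; p=p[~np.isnan(p[:,0])]
        print(n,round(k['score'],2),k['centre'],k['mask'].sum())
        for a,b in [(6,36),(10,34),(45,60),(51,60)]:
            q=p[(p[:,2]>a)&(p[:,2]<b)]
            if len(q)>5: print(a,b,len(q),q.mean(0).round(1),((q.max(0)+q.min(0))/2).round(1),(q.max(0)-q.min(0)).round(1))
    print('state',np.round(s['position'],1),'delta',delta(tgt,s)); return W,f,s
E
python3 - <<'E'
from h import *
wrist('cone_orange',(479,-72.3,70),'w1.png')
E
```

```text
cone_orange 0.94 [173.9, 261.1] 1763
6 36 224 [494.1 -69.3  23.1] [483.6 -72.8  21.3] [32.3 41.3 29.5]
10 34 168 [494.4 -69.7  23. ] [485.8 -72.8  21.9] [27.7 41.3 23.6]
45 60 900 [479.7 -72.4  50.9] [478.4 -73.3  51. ] [34.4 33.9 12.1]
51 60 463 [478.7 -72.8  53.5] [477.7 -72.9  54. ] [26.7 24.8  6. ]
cone_orange 0.84 [164.1, 171.8] 1152
6 36 519 [471.9  20.2  26.2] [465.7  24.8  21. ] [31.1 32.4 30. ]
10 34 383 [472.7  19.6  25.4] [465.7  24.8  22. ] [31.1 32.4 23.9]
state [480.8 -69.2 180.4] delta [-0.0026  0.0025  0.1104]
```

View pics/w1.png

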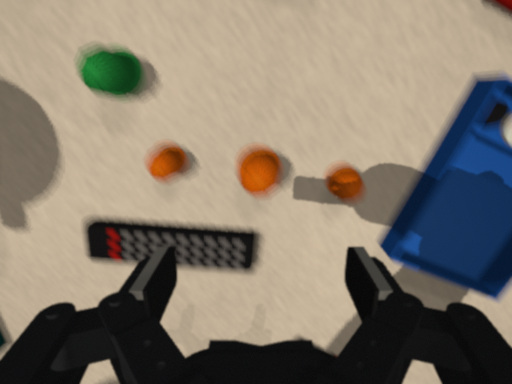

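The big orange cone is at (260,170), centred in the view, with the small decoys either side of it. I lower onto it at (478.5, -72.7).

Emit:
{"api": "move_arm", "payload": {"motion": [[[-0.003,0.003,0.03,0],[-0.003,0.003,0.06,0],[-0.003,0.003,0.09,0],[-0.003,0.003,0.12,0],[-0.003,0.003,0.14,0]]]}}

```text
time_s: 2.87
position: [477.6, -70.3, 36.3]
ee_rot: [0.994, 0.113, -0.001, -0.001]
ft_force: [-0.6, 1.0, 0.7]
width: 85.3
```

Emit:
{"api": "move_arm", "payload": {"motion": [[[0,0,0.012,0],[0,0,0.024,0],[0,0,0.034,0],[0,0,0.036,0]]]}}

```text
time_s: 3.2
position: [475.7, -70.3, -1.6]
ee_rot: [0.994, 0.113, -0.003, -0.002]
ft_force: [0.1, -0.1, 0.2]
width: 85.8
```

Emit:
{"api": "move_arm", "payload": {"motion": [[[0,0,0,0],[0,0,0,0],[0,0,0,0],[0,0,0,0],[0,0,0,0]]], "jaw": 1, "grip_force": 40}}

```text
time_s: 3.62
position: [477.0, -70.8, 0.1]
ee_rot: [0.994, 0.113, -0.001, -0.001]
ft_force: [-0.5, 0.0, 4.7]
width: 46.2
```

Emit:
{"api": "move_arm", "payload": {"motion": [[[0,0,0,0],[0,0,0,0],[0,0,0,0],[0,0,0,0],[0,0,0,0]]]}}

```text
time_s: 4.03
position: [477.2, -70.8, 0.2]
ee_rot: [0.994, 0.113, -0.001, -0.001]
ft_force: [-1.0, -0.2, 1.4]
width: 46.1
```

Emit:
{"api": "move_arm", "payload": {"motion": [[[0,0,-0.01,0],[0,0,-0.04,0],[0,0,-0.08,0],[0,0,-0.12,0],[0,0,-0.15,0]]]}}

```text
time_s: 4.45
position: [478.1, -71.1, 153.9]
ee_rot: [0.994, 0.113, 0.0, -0.0]
ft_force: [1.6, -1.0, -0.5]
width: 46.7
```

Emit:
{"api": "move_arm", "payload": {"motion": [[[0,0,-0.02,0],[0,0,-0.04,0],[0,0,-0.04,0],[0,0,-0.04,0]]]}}

```text
time_s: 4.78
position: [479.0, -71.4, 195.6]
ee_rot: [0.994, 0.113, 0.002, 0.0]
ft_force: [0.1, 0.4, -0.8]
width: 46.0
```

```bash
python3 - <<'E'
from h import *
s=manip.state(); p0=np.array(s['position']); print(p0.round(1), np.round(s['ft_force'],1))
for c in ['wrist','top','scene']:
    s=manip.state(); f=manip.grab_frame(c); W=cloud(f,s); save(f,'h_'+c+'.png')
    for k in manip.trace(f,'cone_orange')[:4]:
        p=W[k['mask']]; p=p[~np.isnan(p[:,0])]
        if len(p)<5: continue
        print(c,round(k['score'],2),np.round(k['centre']),k['mask'].sum(),np.round(np.median(p,0)),np.round(np.percentile(p,2,axis=0)),np.round(np.percentile(p,98,axis=0)))
print('to above juicer',delta((439.5,288.5,p0[2]),s))
a=cv2.hconcat([cv2.imread('pics/h_wrist.png'),cv2.imread('pics/h_scene.png')])
cv2.imwrite('pics/h.png',cv2.resize(a,(800,300)))
E
```

```text
[479.  -71.4 195.6] [ 0.1  0.4 -0.8]
wrist 0.96 [161. 172.] 1038 [470.  21.  34.] [453.   9.   2.] [482.  39.  43.]
wrist 0.9 [274. 260.] 10820 [492. -69. 239.] [471. -90. 198.] [502. -51. 251.]
wrist 0.62 [181. 341.] 995 [ 488. -161.   33.] [ 471. -178.    1.] [ 501. -151.   42.]
top 0.45 [226. 248.] 174 [464.  24.  35.] [448.   9.   0.] [481.  42.  46.]
scene 0.73 [141. 236.] 393 [493. -64. 224.] [473. -87. 194.] [503. -49. 247.]
scene 0.69 [194. 275.] 131 [478.  31.  27.] [465.  16.   2.] [484.  44.  42.]
scene 0.53 [185. 208.] 180 [ 494. -162.   24.] [ 461. -193.   -2.] [ 504. -149.   43.]
scene 0.5 [178. 379.] 91 [443. 290. 122.] [406. 281. 108.] [449. 303. 153.]
to above juicer [ 0.0443 -0.3585 -0.0029]
```

View pics/h.png

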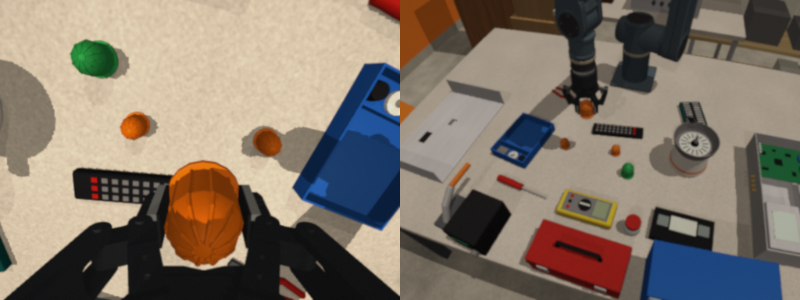

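Cone is held upright and centred. Moving to a stance short of the juicer so that one wrist frame shows both pin and held cone.

Emit:
{"api": "move_arm", "payload": {"motion": [[[-0.004,-0.03,0,0],[-0.01,-0.065,0,0],[-0.016,-0.1,0,0],[-0.022,-0.14,0,0],[-0.029,-0.18,0,0]]]}}

```text
time_s: 5.5
position: [407.2, 99.1, 191.6]
ee_rot: [0.994, 0.112, -0.002, -0.001]
ft_force: [2.0, 0.1, 0.0]
width: 46.4
```

Emit:
{"api": "move_arm", "payload": {"motion": [[[-0.006,-0.04,0,0],[-0.012,-0.08,0,0],[-0.018,-0.12,0,0],[-0.024,-0.155,0,0],[-0.029,-0.18,0,0]]]}}

```text
time_s: 5.92
position: [365.3, 181.9, 191.7]
ee_rot: [0.991, 0.135, -0.005, -0.017]
ft_force: [-0.0, -0.1, 0.1]
width: 46.4
```

Emit:
{"api": "move_arm", "payload": {"motion": [[[0,0,0,0],[0,0,0,0],[0,0,0,0]]]}}

```text
time_s: 6.17
position: [365.9, 180.8, 191.5]
ee_rot: [0.991, 0.133, -0.005, -0.017]
ft_force: [0.5, -0.2, -0.8]
width: 46.2
```

```bash
cat > j.py <<'E'
from h import *
from scipy.optimize import least_squares
s=manip.state(); f=manip.grab_frame('wrist'); W=cloud(f,s); save(f,'j.png')
p0=np.array(s['position']); Rt=R.from_quat(s['ee_rot']).as_matrix(); print(p0.round(1),Rt.round(3).tolist())
P=W.reshape(-1,3); P=P[~np.isnan(P[:,0])]
T=(P-p0)@Rt   # tool frame
# held cone body: 8..34 above TCP => tool z -34..-8
q=T[(abs(T[:,0])<30)&(abs(T[:,1])<21)&(T[:,2]<-8)&(T[:,2]>-34)]
g=least_squares(lambda x:np.hypot(q[:,0]-x[0],q[:,1]-x[1])-22,[0,0],loss='soft_l1').x
print('cone in tool',len(q),g.round(1), q.min(0).round(1),q.max(0).round(1))
d=np.hypot(P[:,0]-439.5,P[:,1]-288.5)
r=P[(abs(P[:,2]-137)<4)&(d>55)&(d<90)]
if len(r)>20:
    c=least_squares(lambda x:np.hypot(r[:,0]-x[0],r[:,1]-x[1])-x[2],[439,288,74],loss='soft_l1').x; print('rim',len(r),c.round(1))
for a,b in [(126,150),(147,155)]:
    t=P[(d<14)&(P[:,2]>a)&(P[:,2]<b)]
    if len(t)>4:
        c=least_squares(lambda x:np.hypot(t[:,0]-x[0],t[:,1]-x[1])-5,[439,288],loss='soft_l1').x
        print('pin',len(t),'mean',t.mean(0).round(1),'mid',((t.min(0)+t.max(0))/2).round(1),(t.max(0)-t.min(0)).round(1),'fit5',c.round(1))
t=P[(d<16)&(abs(P[:,2]-121.5)<3)]
if len(t)>4: print('collar',len(t),t.mean(0).round(1),t.min(0).round(1),t.max(0).round(1))
E
python3 j.py
```

```text
[365.9 180.8 191.5] [[0.964, 0.264, -0.015], [0.264, -0.964, 0.032], [-0.006, -0.035, -0.999]]
cone in tool 2053 [-0.4  0.8] [  0. -21. -34.] [22.7 20.4 -8. ]
rim 3887 [437.8 287.4  73.4]
pin 318 mean [438.7 284.8 140.5] mid [438.2 287.7 138. ] [ 9.9 10.4 23.9] fit5 [438.4 288.4]
pin 241 mean [438.6 287.  150.2] mid [438.4 287.7 150.1] [ 9.4 10.4  6.1] fit5 [438.2 289.6]
collar 449 [438.6 285.3 121.1] [428.7 277.8 118.5] [447.9 296.2 124.5]
```

View pics/j.png

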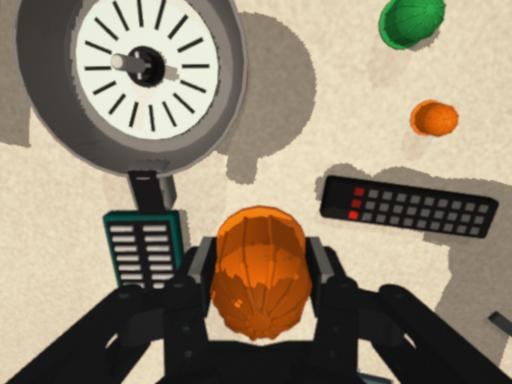

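Joint 6 hit its range, which is why the move stopped short and tilted slightly. I turn the tool about its z to get back inside the range.

Emit:
{"api": "move_arm", "payload": {"motion": [[[0,0,0,-6],[0,0,0,-12],[0,0,0,-18],[0,0,0,-24],[0,0,0,-30]]]}}

```text
time_s: 6.63
position: [366.5, 180.2, 191.6]
ee_rot: [0.922, 0.387, -0.001, -0.018]
ft_force: [-0.2, 0.3, -1.1]
width: 46.3
```

```bash
python3 - <<'E'
from h import *
s=manip.state(); print(np.round(s['q'],2),R.from_quat(s['ee_rot']).as_matrix().round(3).tolist(),np.round(s['position'],1))
E
```

```text
[ 0.27 -0.26 -0.26  1.57  0.03  2.61] [[0.701, 0.713, -0.015], [0.713, -0.7, 0.032], [0.013, -0.033, -0.999]] [366.5 180.2 191.6]
```

Emit:
{"api": "move_arm", "payload": {"motion": [[[0,0,0,-6],[0,0,-0.003,-12],[0,0,-0.005,-18],[0,0,-0.005,-24],[0,0,-0.005,-30]]]}}

```text
time_s: 7.05
position: [367.2, 179.3, 196.7]
ee_rot: [0.789, 0.614, 0.004, -0.017]
ft_force: [-0.4, -0.5, -0.4]
width: 46.1
```

```bash
cat > d.py <<'E'
from h import *
import sys
t=np.array(eval(sys.argv[1]),float); off=np.array(eval(sys.argv[2]) if len(sys.argv)>2 else (0,0,0),float)
s=manip.state(); Rt=R.from_quat(s['ee_rot']).as_matrix()
print(round(float(s['time_s']),2),np.round(s['q'],2),np.round(s['position'],1),'zaxis',Rt[:,2].round(3),'F',np.round(s['ft_force'],1),'delta',delta(t-Rt@off,s))
E
python3 d.py "(438.5,288.2,190)" "(-.4,.8,0)"
```

```text
7.05 [ 0.26 -0.26 -0.25  1.58  0.03  2.08] [367.2 179.3 196.7] zaxis [-0.014  0.032 -0.999] F [-0.4 -0.5 -0.4] delta [0.1233 0.0416 0.0092]
```

Emit:
{"api": "move_arm", "payload": {"motion": [[[0.03,0.01,0.002,0],[0.06,0.02,0.004,0],[0.09,0.03,0.006,0],[0.115,0.039,0.008,0],[0.123,0.042,0.009,0]]]}}

```text
time_s: 7.47
position: [440.3, 290.2, 189.2]
ee_rot: [0.789, 0.614, 0.005, -0.017]
ft_force: [-0.6, 0.0, -1.1]
width: 46.5
```

Emit:
{"api": "move_arm", "payload": {"motion": [[[0,0,0,0],[0,0,0,0],[0,0,0,0]]]}}

```text
time_s: 7.72
position: [440.0, 289.1, 189.1]
ee_rot: [0.79, 0.613, 0.004, -0.017]
ft_force: [-0.8, -0.6, -0.0]
width: 46.2
```

```bash
python3 j.py; python3 d.py "(438.5,288.2,156)" "(-.4,.8,0)"
```

```text
[440.  289.1 189.1] [[0.248, 0.969, -0.015], [0.968, -0.248, 0.032], [0.027, -0.022, -0.999]]
cone in tool 2068 [-1.  -0.1] [  2.9 -19.3 -34. ] [22.3 21.  -8. ]
rim 3021 [437.7 288.   73.8]
pin 9 mean [439.6 292.4 127.4] mid [439.3 292.2 127.2] [5.1 1.3 2.4] fit5 [438.4 287.9]
collar 209 [439.5 293.3 121.1] [429.2 286.6 118.6] [447.9 297.9 124.4]
7.77 [0.43 0.04 0.01 1.54 0.04 2.25] [440.  289.1 189.3] zaxis [-0.014  0.032 -0.999] F [0.4 0.  0.2] delta [-0.0018 -0.0013  0.0333]
```

Emit:
{"api": "move_arm", "payload": {"motion": [[[-0.001,-0.001,0.01,0],[-0.0015,-0.001,0.02,0],[-0.0017,-0.001,0.029,0],[-0.0017,-0.001,0.031,0],[-0.0017,-0.001,0.031,0]]]}}

```text
time_s: 8.18
position: [436.9, 288.0, 156.4]
ee_rot: [0.79, 0.613, 0.003, -0.018]
ft_force: [0.3, -0.2, -1.0]
width: 46.5
```

```bash
python3 d.py "(438.4,288,140)" "(-.7,.3,0)"
```

```text
8.18 [ 0.43  0.04 -0.06  1.48  0.04  2.25] [436.9 288.  156.4] zaxis [-0.017  0.031 -0.999] F [ 0.3 -0.2 -1. ] delta [0.0007 0.0016 0.0164]
```

Emit:
{"api": "move_arm", "payload": {"motion": [[[0.0007,0.0014,0.002,0],[0.0007,0.0016,0.004,0],[0.0007,0.0016,0.006,0],[0.0007,0.0016,0.007,0],[0.0007,0.0016,0.007,0]]]}}

```text
time_s: 8.6
position: [438.5, 288.5, 149.3]
ee_rot: [0.79, 0.613, 0.003, -0.018]
ft_force: [0.2, 0.3, -0.5]
width: 46.4
```

```bash
python3 d.py "(438.4,288,140)" "(-.7,.3,0)"
```

```text
8.6 [ 0.43  0.04 -0.07  1.46  0.04  2.25] [438.5 288.5 149.3] zaxis [-0.017  0.031 -0.999] F [ 0.2  0.3 -0.5] delta [-0.0001  0.      0.0093]
```

Emit:
{"api": "move_arm", "payload": {"motion": [[[0,0,0.0015,0],[0,0,0.003,0],[0,0,0.0045,0],[0,0,0.0045,0]]]}}

```text
time_s: 8.93
position: [438.2, 288.6, 144.4]
ee_rot: [0.79, 0.613, 0.002, -0.018]
ft_force: [0.0, 0.6, -1.0]
width: 46.0
```

```bash
python3 d.py "(438.4,288,130)" "(-.7,.3,0)"
```

```text
8.93 [ 0.43  0.04 -0.08  1.45  0.04  2.25] [438.2 288.6 144.4] zaxis [-0.018  0.031 -0.999] F [ 0.   0.6 -1. ] delta [-0.0002  0.0004  0.0143]
```

No force 7 mm below the pin tip, so the orange bore goes over the pin. Continuing down in small steps.

Emit:
{"api": "move_arm", "payload": {"motion": [[[-0.0003,0.0005,0.003,0],[-0.0004,0.0006,0.006,0],[-0.0005,0.0007,0.009,0],[-0.0006,0.0008,0.012,0],[-0.0006,0.0008,0.014,0]]]}}

```text
time_s: 9.35
position: [438.3, 288.1, 129.6]
ee_rot: [0.79, 0.613, 0.002, -0.018]
ft_force: [0.3, 0.5, -0.4]
width: 46.5
```

```bash
python3 d.py "(438.4,288,122)" "(-.7,.3,0)"
```

```text
9.35 [ 0.43  0.05 -0.1   1.42  0.04  2.25] [438.3 288.1 129.6] zaxis [-0.019  0.03  -0.999] F [ 0.3  0.5 -0.4] delta [0.0004 0.     0.0076]
```

Emit:
{"api": "move_arm", "payload": {"motion": [[[0,0,0.002,0],[0,0,0.004,0],[0,0,0.006,0],[0,0,0.006,0]]]}}

```text
time_s: 9.68
position: [437.9, 288.2, 123.1]
ee_rot: [0.79, 0.613, 0.001, -0.018]
ft_force: [-0.1, 0.3, -0.1]
width: 46.4
```

Emit:
{"api": "move_arm", "payload": {"motion": [[[0,0,0.001,0],[0,0,0.0015,0],[0,0,0.002,0],[0,0,0.002,0]]]}}

```text
time_s: 10.02
position: [438.1, 288.4, 122.0]
ee_rot: [0.79, 0.613, 0.002, -0.018]
ft_force: [-1.3, -0.7, 4.0]
width: 46.3
```

Seated: 4 N of contact at TCP z = 122. Releasing and rising.

Emit:
{"api": "move_arm", "payload": {"motion": [[[0,0,0,0],[0,0,0,0],[0,0,0,0],[0,0,0,0],[0,0,0,0]]], "jaw": 0}}

```text
time_s: 10.43
position: [438.0, 288.3, 121.7]
ee_rot: [0.79, 0.613, 0.002, -0.018]
ft_force: [-0.5, 0.7, 0.1]
width: 85.5
```

Emit:
{"api": "move_arm", "payload": {"motion": [[[0,0,-0.01,0],[0.001,0,-0.03,0],[0.002,0,-0.06,0],[0.002,-0.001,-0.09,0],[0.002,-0.001,-0.1,0]]]}}

```text
time_s: 10.85
position: [441.2, 288.3, 227.4]
ee_rot: [0.79, 0.613, 0.006, -0.017]
ft_force: [0.8, 0.2, 0.8]
width: 85.5
```

```bash
python3 - <<'E'
from h import *
for c in ['wrist','top','scene']:
    s=manip.state(); f=manip.grab_frame(c); W=cloud(f,s); save(f,'k_'+c+'.png')
    for n in ['cone_orange','cone_green']:
      for k in manip.trace(f,n)[:3]:
        p=W[k['mask']]; p=p[~np.isnan(p[:,0])]
        if len(p)<5: continue
        print(c,n,round(k['score'],2),np.round(k['centre']),k['mask'].sum(),np.round(np.median(p,0)),np.round(np.percentile(p,2,axis=0)),np.round(np.percentile(p,98,axis=0)))
E
python3 d.py "(470,170,200)"
```

```text
wrist cone_orange 0.87 [330. 321.] 716 [464.  36.  28.] [448.  19.   1.] [480.  43.  42.]
wrist cone_orange 0.62 [200. 259.] 3084 [441. 297. 167.] [420. 273. 124.] [460. 311. 178.]
top cone_orange 0.76 [227. 123.] 413 [439. 280. 167.] [419. 267. 124.] [462. 304. 178.]
top cone_orange 0.64 [222. 247.] 166 [465.  24.  36.] [450.   9.   1.] [481.  41.  45.]
top cone_orange 0.57 [215. 323.] 173 [ 485. -163.   36.] [ 469. -181.   -0.] [ 502. -151.   45.]
top cone_green 0.67 [188. 220.] 286 [542.  87.  46.] [524.  68.  -0.] [564. 113.  57.]
scene cone_orange 0.64 [175. 380.] 408 [453. 287. 154.] [381. 269. 108.] [464. 316. 178.]
scene cone_orange 0.61 [178. 156.] 3367 [ 510. -330.    9.] [ 401. -408.    1.] [ 620. -240.   40.]
scene cone_orange 0.59 [194. 275.] 169 [476.  30.  27.] [460.  12.   1.] [484.  45.  43.]
scene cone_green 0.73 [219. 291.] 307 [559.  93.  37.] [535.  72.   1.] [568. 112.  56.]
11.3 [0.43 0.05 0.08 1.61 0.04 2.25] [438.5 287.1 219.8] zaxis [-0.022  0.029 -0.999] F [-0.  -0.  -0.2] delta [-0.106   0.0601  0.0157]
```

View pics/k_wrist.png

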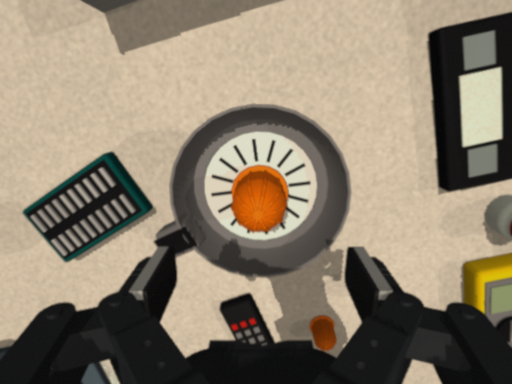

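Orange is seated with its top at z = 178, which is 122 + 56, and it sits in the middle of the bowl. Now the green cone.

Emit:
{"api": "move_arm", "payload": {"motion": [[[-0.027,0.025,0,0],[-0.055,0.05,0,0],[-0.082,0.076,0,0],[-0.11,0.1,0,0],[-0.135,0.125,0,0]]]}}

```text
time_s: 11.72
position: [525.9, 123.6, 212.2]
ee_rot: [0.79, 0.613, -0.001, -0.018]
ft_force: [1.1, -0.0, -0.0]
width: 85.5
```

Emit:
{"api": "move_arm", "payload": {"motion": [[[-0.015,0.014,0.01,0],[-0.03,0.027,0.02,0],[-0.03,0.027,0.04,0],[-0.03,0.027,0.04,0],[-0.03,0.027,0.04,0]]]}}

```text
time_s: 12.13
position: [541.9, 88.9, 168.6]
ee_rot: [0.79, 0.613, -0.003, -0.02]
ft_force: [-0.7, -0.1, 0.6]
width: 85.5
```

```bash
python3 - <<'E'
from h import *
wrist('cone_green',(545,89.5,4),'g.png')
E
```

```text
cone_green 0.86 [177.8, 271.6] 1908
6 36 231 [548.3 104.3  22.8] [544.4  91.1  21. ] [41.  39.8 30. ]
10 34 172 [548.6 104.6  22.7] [544.4  95.5  21.9] [41.  28.9 23.7]
45 60 985 [544.4  89.8  50.9] [543.9  87.9  51.1] [34.2 35.4 12.1]
51 60 505 [543.9  89.   53.5] [544.   87.9  54.1] [25.5 25.6  6.1]
state [541.9  88.9 168.6] delta [-0.002   0.0086  0.1644]
```

Emit:
{"api": "move_arm", "payload": {"motion": [[[-0.001,0.002,0.035,0],[-0.001,0.004,0.07,0],[-0.002,0.006,0.1,0],[-0.003,0.007,0.13,0],[-0.003,0.008,0.14,0]]]}}

```text
time_s: 12.65
position: [544.1, 89.4, 27.4]
ee_rot: [0.789, 0.614, -0.003, -0.02]
ft_force: [-1.2, 0.2, -0.8]
width: 85.3
```

```bash
python3 d.py "(544,88.8,3)"
```

```text
12.65 [ 0.02  0.2  -0.15  1.26  0.03  1.84] [544.1  89.4  27.4] zaxis [-0.03   0.028 -0.999] F [-1.2  0.2 -0.8] delta [-0.0011  0.0009  0.0244]
```

Emit:
{"api": "move_arm", "payload": {"motion": [[[-0.001,0.001,0.01,0],[-0.001,0.001,0.018,0],[-0.001,0.001,0.021,0],[-0.001,0.001,0.021,0]]]}}

```text
time_s: 12.98
position: [544.8, 89.0, 7.1]
ee_rot: [0.789, 0.614, -0.003, -0.02]
ft_force: [-0.2, -0.0, 0.4]
width: 85.3
```

Emit:
{"api": "move_arm", "payload": {"motion": [[[0,0,0,0],[0,0,0,0],[0,0,0,0],[0,0,0,0],[0,0,0,0]]], "jaw": 1, "grip_force": 40}}

```text
time_s: 13.4
position: [546.1, 89.0, 8.7]
ee_rot: [0.789, 0.614, -0.001, -0.019]
ft_force: [0.5, -0.3, 4.1]
width: 40.6
```

Emit:
{"api": "move_arm", "payload": {"motion": [[[0,0,0,0],[0,0,0,0],[0,0,0,0]]]}}

```text
time_s: 13.65
position: [546.2, 89.0, 8.7]
ee_rot: [0.789, 0.614, -0.001, -0.019]
ft_force: [-0.4, -0.3, 1.2]
width: 41.3
```

Emit:
{"api": "move_arm", "payload": {"motion": [[[0,0,-0.01,0],[0,0,-0.03,0],[0,0,-0.06,0],[0,0,-0.09,0],[0,0,-0.12,0]]]}}

```text
time_s: 14.07
position: [548.5, 85.5, 129.7]
ee_rot: [0.789, 0.614, -0.002, -0.02]
ft_force: [1.2, 0.1, 0.1]
width: 40.5
```

```bash
python3 d.py "(483,-322,130)"
```

```text
14.07 [0.02 0.15 0.01 1.45 0.03 1.84] [548.5  85.5 129.7] zaxis [-0.027  0.029 -0.999] F [1.2 0.1 0.1] delta [-0.411   0.0365 -0.0101]
```

Emit:
{"api": "move_arm", "payload": {"motion": [[[-0.02,0.002,-0.001,0],[-0.05,0.004,-0.002,0],[-0.08,0.007,-0.003,0],[-0.11,0.01,-0.003,0],[-0.137,0.012,-0.003,0]]]}}

```text
time_s: 14.48
position: [526.1, -51.8, 130.0]
ee_rot: [0.789, 0.614, -0.002, -0.019]
ft_force: [0.7, -0.9, -1.0]
width: 40.8
```

Emit:
{"api": "move_arm", "payload": {"motion": [[[-0.03,0.002,-0.001,0],[-0.06,0.005,-0.002,0],[-0.09,0.008,-0.003,0],[-0.115,0.01,-0.003,0],[-0.137,0.012,-0.003,0]]]}}

```text
time_s: 14.9
position: [503.4, -189.3, 130.1]
ee_rot: [0.789, 0.614, -0.002, -0.019]
ft_force: [0.7, 0.2, 0.3]
width: 40.8
```

Emit:
{"api": "move_arm", "payload": {"motion": [[[-0.03,0.002,-0.001,0],[-0.06,0.005,-0.002,0],[-0.09,0.008,-0.003,0],[-0.12,0.01,-0.003,0],[-0.137,0.012,-0.003,0]]]}}

```text
time_s: 15.32
position: [480.1, -328.0, 130.1]
ee_rot: [0.79, 0.613, -0.003, -0.019]
ft_force: [0.3, 0.1, -0.1]
width: 41.1
```

```bash
python3 d.py "(483,-322,16)"; python3 - <<'E'
from h import *
f=manip.grab_frame('wrist'); save(f,'t.png')
E
```

```text
15.32 [-0.72  0.24  0.11  1.48  0.    1.11] [ 480.1 -328.   130.1] zaxis [-0.027  0.027 -0.999] F [ 0.3  0.1 -0.1] delta [0.0044 0.0051 0.1141]
```

View pics/t.png

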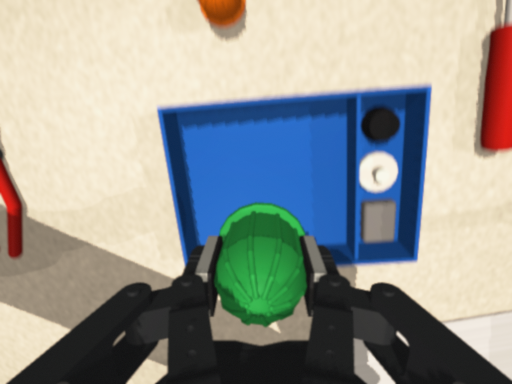

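Emit:
{"api": "move_arm", "payload": {"motion": [[[0.001,0.001,0.03,0],[0.003,0.003,0.06,0],[0.004,0.004,0.085,0],[0.004,0.005,0.098,0],[0.004,0.005,0.1,0]]]}}

```text
time_s: 15.78
position: [480.9, -322.4, 25.8]
ee_rot: [0.791, 0.612, -0.004, -0.022]
ft_force: [0.8, 0.4, -1.1]
width: 40.8
```

Emit:
{"api": "move_arm", "payload": {"motion": [[[0,0,0.005,0],[0,0,0.01,0],[0,0,0.012,0],[0,0,0.012,0]]]}}

```text
time_s: 16.12
position: [480.9, -322.3, 14.5]
ee_rot: [0.791, 0.612, -0.004, -0.022]
ft_force: [0.2, -0.3, 0.5]
width: 41.1
```

```bash
python3 d.py "(483,-322,14)"
```

```text
16.12 [-0.71  0.3  -0.06  1.26  0.    1.12] [ 480.9 -322.3   14.5] zaxis [-0.032  0.029 -0.999] F [ 0.2 -0.3  0.5] delta [0.0008 0.0019 0.0005]
```

Emit:
{"api": "move_arm", "payload": {"motion": [[[0,0,0,0],[0,0,0,0],[0,0,0,0],[0,0,0,0],[0,0,0,0]]], "jaw": 0}}

```text
time_s: 16.53
position: [481.2, -322.6, 15.0]
ee_rot: [0.791, 0.612, -0.004, -0.021]
ft_force: [0.4, 0.4, -0.3]
width: 85.4
```

Emit:
{"api": "move_arm", "payload": {"motion": [[[0,0,-0.01,0],[0,0,-0.04,0],[0,0,-0.08,0],[0,0,-0.12,0],[0,0,-0.16,0]]]}}

```text
time_s: 16.95
position: [485.9, -326.9, 177.1]
ee_rot: [0.791, 0.612, -0.004, -0.021]
ft_force: [1.4, -0.3, 0.8]
width: 84.9
```

Emit:
{"api": "move_arm", "payload": {"motion": [[[0.03,-0.01,-0.012,0],[0.06,-0.02,-0.025,0],[0.09,-0.03,-0.04,0],[0.12,-0.04,-0.05,0],[0.15,-0.05,-0.06,0]]]}}

```text
time_s: 17.37
position: [477.0, -169.9, 244.1]
ee_rot: [0.791, 0.612, -0.003, -0.02]
ft_force: [1.2, 1.2, -1.0]
width: 85.4
```

```bash
python3 - <<'E'
from h import *
o=np.array([483,-322,4.]); ax=np.array([.986,-.166,0]); ay=np.array([.166,.986,0])
for c in ['top','scene']:
    s=manip.state(); f=manip.grab_frame(c); W=cloud(f,s)
    for k in manip.trace(f,'cone_green')[:2]:
        p=W[k['mask']]; p=p[~np.isnan(p[:,0])]
        if len(p)<5: continue
        m=(np.percentile(p,2,axis=0)+np.percentile(p,98,axis=0))/2
        print(c,round(k['score'],2),k['mask'].sum(),m.round(),'tray xy',round((m-o)@ax),round((m-o)@ay),'zmax',np.percentile(p[:,2],98).round(1))
E
python3 d.py "(438.4,288,235)"
```

```text
scene 0.58 282 [ 488. -318.   31.] tray xy 4 5 zmax 58.9
17.57 [-0.48  0.05  0.12  1.68  0.01  1.34] [ 477.5 -170.7  243.4] zaxis [-0.03   0.027 -0.999] F [-0.6 -0.5 -0.2] delta [ 0.4343 -0.1516  0.022 ]
```

Emit:
{"api": "move_arm", "payload": {"motion": [[[0.03,-0.01,0,0],[0.06,-0.02,0.002,0],[0.09,-0.03,0.003,0],[0.12,-0.041,0.004,0],[0.145,-0.05,0.005,0]]]}}

```text
time_s: 17.98
position: [464.8, -17.3, 242.2]
ee_rot: [0.791, 0.612, -0.004, -0.02]
ft_force: [0.3, 0.5, -0.5]
width: 85.2
```

Emit:
{"api": "move_arm", "payload": {"motion": [[[0.03,-0.01,0,0],[0.06,-0.02,0.002,0],[0.09,-0.03,0.003,0],[0.12,-0.041,0.004,0],[0.145,-0.05,0.005,0]]]}}

```text
time_s: 18.4
position: [452.6, 136.4, 241.0]
ee_rot: [0.791, 0.612, -0.004, -0.021]
ft_force: [0.5, 0.1, -0.3]
width: 85.2
```

Emit:
{"api": "move_arm", "payload": {"motion": [[[0.03,-0.01,0,0],[0.06,-0.02,0.002,0],[0.09,-0.03,0.003,0],[0.12,-0.041,0.004,0],[0.142,-0.05,0.005,0]]]}}

```text
time_s: 18.82
position: [440.4, 287.7, 239.4]
ee_rot: [0.791, 0.611, -0.005, -0.021]
ft_force: [0.1, -0.1, 0.5]
width: 84.9
```

Emit:
{"api": "move_arm", "payload": {"motion": [[[0,0,0,0],[0,0,0,0],[0,0,0,0]]]}}

```text
time_s: 19.07
position: [440.8, 286.6, 238.5]
ee_rot: [0.791, 0.611, -0.006, -0.021]
ft_force: [0.7, 0.3, -0.1]
width: 85.3
```

```bash
python3 d.py "(438.2,288.2,160)"; python3 d.py "(438.2,288.2,126)"
```

```text
19.07 [0.43 0.07 0.14 1.66 0.04 2.25] [440.8 286.6 238.5] zaxis [-0.034  0.025 -0.999] F [ 0.7  0.3 -0.1] delta [-0.0003  0.0001  0.0785]
19.07 [0.43 0.07 0.14 1.66 0.04 2.25] [440.8 286.6 238.5] zaxis [-0.034  0.025 -0.999] F [ 0.7  0.3 -0.1] delta [-0.0009  0.0015  0.1125]
```

Closing the fingers to press on the flat tip; contact is expected at TCP z ≈ 178.

Emit:
{"api": "move_arm", "payload": {"motion": [[[0,0,0,0],[0,0,0,0],[0,0,0,0],[0,0,0,0],[0,0,0,0]]], "jaw": 1, "grip_force": 40}}

```text
time_s: 19.48
position: [441.1, 286.1, 238.7]
ee_rot: [0.792, 0.61, -0.006, -0.02]
ft_force: [0.5, -0.1, -0.2]
width: 25.7
```

Emit:
{"api": "move_arm", "payload": {"motion": [[[0,0,0.012,0],[0,0,0.024,0],[0,0,0.036,0],[0,0,0.044,0],[0,0,0.044,0]]]}}

```text
time_s: 19.9
position: [438.4, 286.6, 192.6]
ee_rot: [0.792, 0.61, -0.007, -0.021]
ft_force: [0.3, -0.6, 0.3]
width: -0.1
```

```bash
python3 d.py "(438.2,288.2,180)"; python3 - <<'E'
from h import *
s=manip.state(); print(s['width'])
f=manip.grab_frame('scene'); W=cloud(f)
save(f,'p.png'); im=cv2.imread('pics/p.png')[60:260,280:480]; cv2.imwrite('pics/p.png',cv2.resize(im,(600,600),interpolation=2))
E
```

```text
19.9 [0.43 0.06 0.04 1.57 0.04 2.26] [438.4 286.6 192.6] zaxis [-0.037  0.024 -0.999] F [ 0.3 -0.6  0.3] delta [ 0.0013 -0.0001  0.0126]
-0.14173259690083836
```

View pics/p.png

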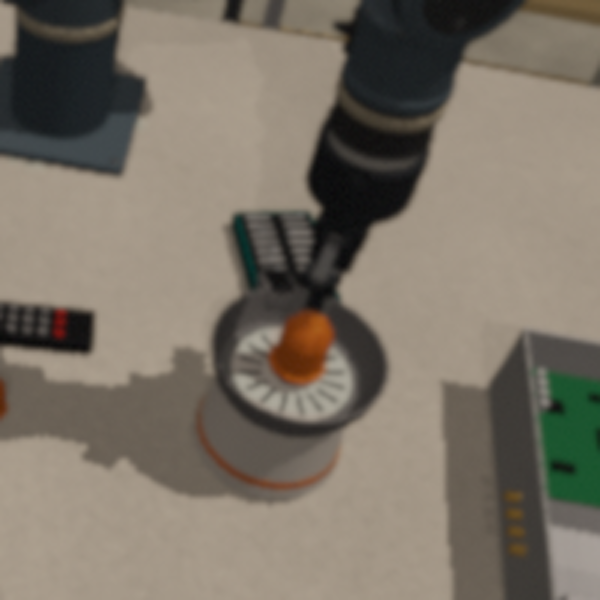

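The shut fingers are right above the cone tip. Creeping down to contact.

Emit:
{"api": "move_arm", "payload": {"motion": [[[0.0013,0,0.004,0],[0.0013,0,0.008,0],[0.0013,0,0.012,0],[0.0013,0,0.012,0]]]}}

```text
time_s: 20.28
position: [438.5, 288.3, 181.0]
ee_rot: [0.792, 0.61, -0.007, -0.021]
ft_force: [-0.1, -0.6, -0.6]
width: -0.0
```

Emit:
{"api": "move_arm", "payload": {"motion": [[[0,0,0.001,0],[0,0,0.002,0],[0,0,0.003,0],[0,0,0.003,0],[0,0,0.003,0]]]}}

```text
time_s: 20.7
position: [438.5, 288.4, 178.2]
ee_rot: [0.792, 0.61, -0.007, -0.021]
ft_force: [-0.8, 0.6, 0.2]
width: 0.0
```

Emit:
{"api": "move_arm", "payload": {"motion": [[[0,0,0,0],[0,0,0,0],[0,0,0,0]]]}}

```text
time_s: 20.95
position: [438.5, 288.4, 178.2]
ee_rot: [0.792, 0.61, -0.007, -0.021]
ft_force: [-0.7, -0.7, 0.4]
width: 0.1
```

Emit:
{"api": "move_arm", "payload": {"motion": [[[0,0,0.001,0],[0,0,0.0015,0],[0,0,0.002,0],[0,0,0.002,0],[0,0,0.002,0]]]}}

```text
time_s: 21.37
position: [438.7, 288.6, 177.0]
ee_rot: [0.792, 0.61, -0.006, -0.021]
ft_force: [-0.8, -0.5, 4.9]
width: -0.0
```

Emit:
{"api": "move_arm", "payload": {"motion": [[[0,0,0.001,0],[0,0,0.0015,0],[0,0,0.002,0],[0,0,0.002,0],[0,0,0.002,0]]]}}

```text
time_s: 21.78
position: [438.9, 288.8, 175.5]
ee_rot: [0.792, 0.61, -0.006, -0.021]
ft_force: [-0.5, 0.1, 5.5]
width: 0.2
```

Emit:
{"api": "move_arm", "payload": {"motion": [[[0,0,0.001,0],[0,0,0.002,0],[0,0,0.003,0],[0,0,0.003,0],[0,0,0.003,0]]]}}

```text
time_s: 22.2
position: [439.2, 289.0, 173.5]
ee_rot: [0.792, 0.61, -0.005, -0.02]
ft_force: [0.1, -0.9, 7.5]
width: -0.1
```

Emit:
{"api": "move_arm", "payload": {"motion": [[[0,0,0.001,0],[0,0,0.0015,0],[0,0,0.002,0],[0,0,0.002,0],[0,0,0.002,0]]]}}

```text
time_s: 22.62
position: [439.6, 289.2, 172.7]
ee_rot: [0.792, 0.61, -0.004, -0.02]
ft_force: [-0.3, -1.3, 8.0]
width: -0.1
```

```bash
cat > m.py <<'E'
from h import *
z=[];F=[]
for i in range(6):
    f=manip.grab_frame('wrist' if i<5 else 'scene'); s=manip.state(); z.append(s['position'][2]);F.append(s['ft_force'][2])
print(np.round(z,2),np.round(F,1),np.mean(z).round(2),np.mean(F).round(2),s['time_s'])
W=cloud(f); P=W.reshape(-1,3)
t=P[(np.hypot(P[:,0]-438,P[:,1]-288)<30)&(P[:,2]>112)]
for k in manip.trace(f,'cone_orange')[:3]:
    p=W[k['mask']];p=p[~np.isnan(p[:,0])]
    if len(p)and p[:,2].max()>150: print('cone seen',k['mask'].sum(),np.percentile(p,1,axis=0).round(1),np.percentile(p,99,axis=0).round(1))
E
python3 m.py
```

```text
[172.78 172.78 172.79 172.75 172.79 172.79] [7.8 7.2 8.5 7.5 7.3 7.5] 172.78 7.63 22.9167
cone seen 325 [435.4 269.8 118.7] [463.5 310.9 173.1]
```

Emit:
{"api": "move_arm", "payload": {"motion": [[[0,0,0.001,0],[0,0,0.0015,0],[0,0,0.002,0],[0,0,0.002,0],[0,0,0.002,0]]]}}

```text
time_s: 23.38
position: [440.1, 289.6, 172.2]
ee_rot: [0.792, 0.61, -0.003, -0.02]
ft_force: [-1.3, -1.5, 8.1]
width: 0.1
```

```bash
python3 m.py
```

```text
[172.19 172.24 172.22 172.24 172.23 172.25] [7.7 7.2 7.9 8.5 9.6 8.2] 172.23 8.19 23.6833
cone seen 340 [416.7 268.4 111.3] [463.1 317.8 171. ]
```

Emit:
{"api": "move_arm", "payload": {"motion": [[[-0.0005,-0.0003,0.001,0],[-0.001,-0.0006,0.002,0],[-0.001,-0.0008,0.0027,0],[-0.001,-0.0008,0.0027,0],[-0.001,-0.0008,0.0027,0]]]}}

```text
time_s: 24.15
position: [439.7, 289.2, 171.2]
ee_rot: [0.792, 0.611, -0.002, -0.02]
ft_force: [-0.6, -0.6, 9.0]
width: 0.1
```

```bash
python3 m.py;python3 d.py "(438.2,288.2,171)"
```

```text
[171.19 171.21 171.22 171.21 171.23 171.22] [8.8 8.5 7.7 8.2 8.7 8.4] 171.21 8.37 24.45
cone seen 322 [434.9 270.1 115.5] [463.7 312.  169. ]
24.5 [ 0.43  0.05 -0.01  1.51  0.04  2.26] [439.7 289.3 171.2] zaxis [-0.026  0.029 -0.999] F [-0.7 -0.5  7.9] delta [-0.0014 -0.0012  0.0002]
```

Depth by height travelled is about 6 mm (contact near 177.3, now 171.2). By force it is about 5 mm (8.4 N). Both are well within 4–7.8 mm, so I hand in.

```bash
python3 -c "
from cell import manip
print(manip.finish_job()); s=manip.state(); print(s['position'],s['ft_force'])"
```

```text
the job is handed in; nothing more can be done
None
the job is handed in; nothing more can be done
```

The orange cone is the one that fits. It is fully home on the spindle, and the arm is holding it down within the switch range. The green cone is in the large compartment of the blue tray, released.

- **Fit test:** the orange cone slid over the pin with no noticeable force and stopped at the seat height with about 4 N. Seen after release, its top was at 178 mm, exactly seat plus 56 mm. Because it fitted, I did not try the green cone on the spindle.
- **Green cone:** the scene camera put it upright, about 5 mm from the middle of the large compartment. The top camera did not detect it there, so this rests on one view.
- **Pressing:** the shut fingers press on the cone's tip at 171.2 mm with about 8.4 N.
- **Depth estimate:** going by height, the spindle is about 6 mm down. Going by force, it is nearer 5 mm. The two disagree by about 1 mm, but both are inside the 4–7.8 mm range where the switch is closed.
- **Tilt:** on the way to the juicer, joint 6 reached its range limit and left the tool tilted by about 2°, which I did not correct. It did not stop the cone seating.

The job was handed in at about 24.5 s, and no force reading came anywhere near the limits. I did not recheck the bystanders at the end, but the arm never went near them.

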